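# Charging corner: unload the charged pack and share the pile out to the chargers

### The job

Change over the charging corner: the charged battery pack, the one now sitting in a charger, goes flat into the aluminium tray, and the pile of three empty packs is taken apart, each one seated fully in the charger that fits its size, label up and with its brass contacts against the charger's contacts. Set the packs down gently instead of dropping them, and leave the roll of tape where it lies.

Things in the scene. Friction and masses are not known exactly. Their poses are not given: they have to be found in the camera images.
- pack_s_center (a point): battery pack, a block 70 x 40 x 34 mm (length, width, height), upper half light grey, lower black, white label on top, 3 brass contacts over the top edge of one short end. The smallest; on top of the pile of three. Point: centre of the block; x along its length towards the contact end, z up out of the label
- pack_m_center (a point): battery pack, a block 92 x 50 x 34 mm (length, width, height), upper half light grey, lower black, white label on top, 4 brass contacts over the top edge of one short end. The middle size; in the middle of the pile. Its twin pack_done is in a charger. Point: centre of the block; x along its length towards the contact end, z up out of the label
- pack_l_center (a point): battery pack, a block 114 x 60 x 34 mm (length, width, height), upper half light grey, lower black, white label on top, 5 brass contacts over the top edge of one short end. The largest; at the bottom of the pile, on the bench. Point: centre of the block; x along its length towards the contact end, z up out of the label
- pack_done_center (a point): battery pack, a block 92 x 50 x 34 mm (length, width, height), upper half light grey, lower black, white label on top, 4 brass contacts over the top edge of one short end. Same type as pack_m, but it is the charged one: it starts seated in the middle-sized charger. Point: centre of the block; x along its length towards the contact end, z up out of the label
- charger_s_contacts (a point): charger, black base 114 x 64 mm, fixed. Bay: floor 12 mm above the bench, for a flat 70 x 40 mm pack, 3 mm play all round; 20 mm contact tower (3 brass springs) at one end, 12 mm stop at the other, 12 mm guides at the corners, all leaning outward; sides open between for fingers. Point: foot of tower face, on bay floor; x out through tower, z up; bay centre 38 mm along -x. Empty
- charger_m_contacts (a point): charger, black base 136 x 74 mm, fixed. Bay: floor 12 mm above the bench, for a flat 92 x 50 mm pack, 3 mm play all round; 20 mm contact tower (4 brass springs) at one end, 12 mm stop at the other, 12 mm guides at the corners, all leaning outward; sides open between for fingers. Point: foot of tower face, on bay floor; x out through tower, z up; bay centre 49 mm along -x. Starts with pack_done
- charger_l_contacts (a point): charger, black base 158 x 84 mm, fixed. Bay: floor 12 mm above the bench, for a flat 114 x 60 mm pack, 3 mm play all round; 20 mm contact tower (5 brass springs) at one end, 12 mm stop at the other, 12 mm guides at the corners, all leaning outward; sides open between for fingers. Point: foot of tower face, on bay floor; x out through tower, z up; bay centre 60 mm along -x. Empty
- ready_tray_in (a point): shallow open aluminium tray with a dark rubber mat, for charged packs, fixed, 132 x 92 mm outside, 16 mm high, walls and floor 3 mm. The point is the centre of its inner floor, 3 mm above the bench; x along its length, y across, z up
- tape_roll_center (a point): bystander: roll of yellow tape lying flat, about 86 x 81 mm across, 30 mm high, loose, lying among the chargers; the point is its middle, half-way up

How it is judged:
By the outcome, as a careful person would: the job done as asked, in the order asked, and still so for the second after the job is handed in, with the robot touching nothing.
It also fails if it takes over 102 s, if anything falls off the work surface, if the arm or the gripper's body presses on something with over 40 N, if the wrist force passes 120 N, or if a joint passes its speed limit or range.

### The arm

A 6-joint arm with a two-finger parallel gripper is mounted at the origin on a cart in front of the work surface, level with it; the furniture and walls round the work are solid. World frame = base frame: x ahead of the robot, y to its left, z up, the work surface at z = 0. Lengths are in mm, angles in rad, forces in N, time in s.
With the tool pointing down it reaches from about 350 to 875 mm from the base axis. Payload 4.2 kg.
Tool frame: the origin (TCP) lies between the finger pads; the fingertips stand 14 mm ahead of it and the grasp point (between the pads) lies 5 mm behind it; z points along the fingers, y is the line along which they close (so a half turn about z gives the same grasp; the last joint's range is limited). The gripper opens to 85 mm and grips with 20 to 120 N. Pads are 22 mm wide; open, the fingers measure 114 mm over their backs; the gripper's body (76 mm by 85 mm) begins 54 mm behind the grasp point. The pads swing forward as they close: fully open they stand 13 mm farther back than shut.
Start: joints at [1.503, 0.385, 0.008, 0, -1.194, -0.259], TCP at [200.601, 591.911, 245.312] pointing down, gripper open.
Joint ranges: [-3.14, 3.14], [-1.21, 2.06], [-1.07, 1.41], [-3.16, 2.05], [-2.99, -0.16], [-3.1, 3.1]. Speed limits (rad/s): [2.79, 2.79, 3.14, 3.14, 3.14, 3.14].

### API

Orientations are given as a unit quaternion [x, y, z, w].
In Python, from bench import * gives the robot as it stands.
- The arm moves only by the tool carry_out, never from a script. Its argument "motion" is a list of rows, each a list of 7 numbers: the turn, a rotation vector about the tool's x, y, z in rad, then the shift along the tool's x, y, z in mm, then the opening, from -1 (shut) to 1 (fully open), so that 0 is half open. A call has 1 to 5 rows; each row is the pose to reach, as a shift and turn from the pose commanded when the call began, along the tool's axes at that moment; what a row does not reach only later rows make up. A row lasts 1/8 s, in which the tool goes at most 62.5 mm and 10.7 degrees, less where a joint would pass 70% of its speed; a pose out of reach is approached as far as the arm can. A call with a gripper value outside its range is refused whole. The fingers move at their own pace and stop on an object; the grip force is fixed at half the most. Time passes only in rows, so rows that repeat a pose let the fingers close. It gives the time, the measured TCP pose, the force, the opening and the grip force at its end, in the units of the state.
- read_state(): the state, without advancing time (a new reading comes with each control period).
- get_image(name): name is "scene" or "top"; returns a dict with "color" (420x560x3 uint8, blue, green, red), "mtx" (3x3 intrinsics, pixels), "position" and "orientation" of the camera in the world. Camera axes: x right, y down, z forward; pixel columns grow to the right and rows downward; lengths in mm; the calibration is good to about 2 mm. A picture is of the moment at which its call begins. There is no depth.
- job_done(): hands the job in; it is judged then, once.
The state is a dict: "clock": time; "joints": joint angles; "joint_vel": joint speeds; "joint_efforts": joint torques, N m; "position": TCP position; "ee_rot": TCP orientation; "contact_force": force on the tool from outside, world axes, zero at the start; "wrist_torque": the same for the moment, N m; "gripper_width": finger opening in mm; "grasp_force": force on a finger pad.
Only numpy, scipy, OpenCV 4.12 (cv2) and the standard library are available. Lean on these libraries where they do the work, as an engineer would, in place of code of your own. Each camera call takes 0.05 s, during which the arm holds its last target. There are 200 camera calls.

## Working session

There is one attempt and no reset: what is moved stays moved. The work goes in short steps, Python scripts to look and compute and a tool call to move; the robot and the scene stay as the last step left them, time stands still between calls to the robot, and variables do not carry over. Pictures are saved under pics/ and viewed, at most 14 in all, crops included, and the job is handed in when it is done.

Besides the shell and the picture viewer there is one more tool, called after ">>>" as name([rows], argument=value, ...), one row to a line, values as JSON. carry_out: Moves the arm, as the interface text tells. Its arguments: {"type":"object","properties":{"motion":{"type":"array"}},"required":["motion"]}

```bash
mkdir -p pics; ls; python3 - <<'E'
from bench import *
import cv2
print(read_state())
for n in("scene","top"):
    d=get_image(n); cv2.imwrite(f"pics/{n}0.png",d["color"]); print(n,d["mtx"],d["position"],d["orientation"])
E
```

```text
pics
{'clock': 0.0, 'joints': array([ 1.50260672e+00,  3.85554044e-01,  6.63975662e-03, -5.23819629e-04,
       -1.19399243e+00, -2.58600678e-01]), 'joint_vel': array([-0.00117159,  0.00012754, -0.00137783, -0.00097461,  0.00142976,
        0.00036537]), 'joint_efforts': array([-3.80562715e-04, -3.92287338e+01,  1.88394821e+01,  4.18619201e+00,
       -4.74928893e-03,  9.44761837e-06]), 'position': array([200.42450844, 591.41226965, 244.22483177]), 'ee_rot': array([ 9.86664385e-01, -1.62764303e-01, -1.42022524e-04,  1.07355925e-03]), 'contact_force': array([-1.004714  , -0.68163723,  0.44478731]), 'wrist_torque': array([-0.00456828,  0.0216563 , -0.00838718]), 'grasp_force': 0.0, 'gripper_width': 85.35921622892006}
scene [[441.82128115   0.         279.85340549]
 [  0.         441.82128115 208.81868207]
 [  0.           0.           1.        ]] [  7.31274452 541.52738701 568.03135171] [-0.27759327  0.81513696 -0.47925089  0.16974183]
top [[465.66140163   0.         279.37613135]
 [  0.         465.66140163 210.36364809]
 [  0.           0.           1.        ]] [ 499.00065566 -164.52199518 1091.8533209 ] [ 0.71576623 -0.69760427  0.02167214 -0.02360735]
```

View pics/top0.png

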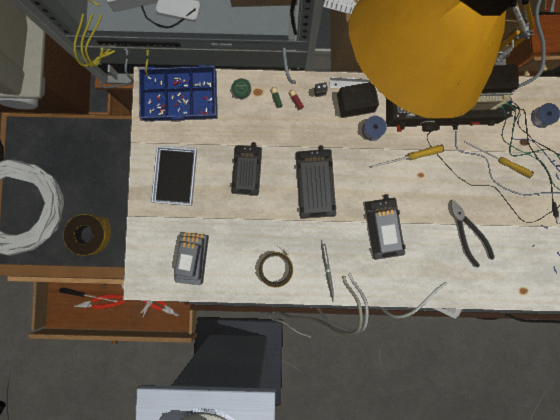

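View pics/scene0.png

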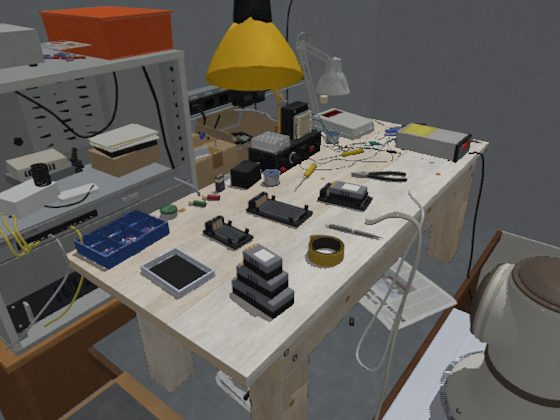

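The top view (image up = +x, left = +y) shows the pile at (190,258), charger_m with pack_done at (385,228), the empty chargers at (246,168) and (315,182), the tray at (175,176) and the tape at (274,267). I'll measure on an enlarged crop.

```bash
cat > h.py <<'E'
import numpy as np, cv2
from scipy.spatial.transform import Rotation as R
def px2w(d,p,z):
    p=np.atleast_2d(np.asarray(p,float)); r=np.c_[p,np.ones(len(p))]@np.linalg.inv(d["mtx"]).T
    r=r@R.from_quat(d["orientation"]).as_matrix().T; c=np.asarray(d["position"])
    return (c+r*((z-c[2])/r[:,2])[:,None])[:,:2]
def w2px(d,P):
    q=(np.atleast_2d(P)-d["position"])@R.from_quat(d["orientation"]).as_matrix(); q=q@d["mtx"].T
    return q[:,:2]/q[:,2:]
def rect(d,mask,roi,z):
    """min-area rectangle of biggest blob in roi (x0,y0,x1,y1), in world mm at height z"""
    m=np.zeros_like(mask); x0,y0,x1,y1=roi; m[y0:y1,x0:x1]=mask[y0:y1,x0:x1]
    c=max(cv2.findContours(m,cv2.RETR_EXTERNAL,cv2.CHAIN_APPROX_NONE)[0],key=cv2.contourArea)[:,0]
    (cx,cy),(a,b),t=cv2.minAreaRect(px2w(d,c,z).astype(np.float32))
    if a<b: a,b,t=b,a,t-90
    return np.round([cx,cy,a,b,(t+90)%180-90],1)
E
python3 - <<'E'
from bench import *
from h import *
d=get_image("top"); im=d["color"]
cv2.imwrite("pics/crop1.png",cv2.resize(im[135:295,145:415],None,fx=2.9,fy=2.9,interpolation=cv2.INTER_CUBIC))
g=im.max(2); dark=((g<110)*255).astype(np.uint8)
hsv=cv2.cvtColor(im,cv2.COLOR_BGR2HSV)
for n,roi,z in (("ch_s",(225,138,268,200),12),("ch_l",(288,142,342,222),12),("ch_m",(358,188,412,266),12),("pile",(165,225,216,292),17),("trayfloor",(148,142,204,212),3)):
    print(n,rect(d,dark,roi,z))
white=((im.min(2)>165)*255).astype(np.uint8)
print("white px", [im[y,x].tolist() for x,y in((185,258),(388,232),(190,150),(178,240))])
E
```

```text
ch_s [665.6 -79.6 125.   67.7  -2.9]
ch_l [ 638.5 -240.2  168.4   89.5    5.3]
ch_m [ 538.4 -402.4  145.5   82.2    9.7]
pile [453.7  44.1 115.   75.3  -5.1]
trayfloor [646.1  88.1 124.6  79.8  -3.1]
white px [[190, 194, 195], [191, 195, 197], [114, 106, 103], [82, 88, 91]]
```

View pics/crop1.png

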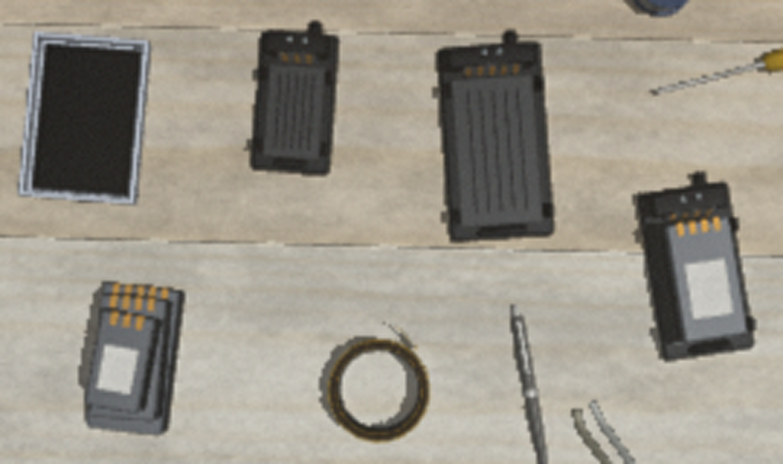

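The crop confirms that every tower and every set of brass contacts is at the image-top (+x) end. Next I'll get subpixel profiles for the bay floors and pack tops.

```bash
python3 - <<'E'
from bench import *
from h import *
d=get_image("top"); im=d["color"]
K=6; up=cv2.resize(im,None,fx=K,fy=K,interpolation=cv2.INTER_CUBIC)
d2=dict(d); M=d["mtx"].copy(); M[:2]*=K; M[0,2]+=(K-1)/2; M[1,2]+=(K-1)/2; d2["mtx"]=M
g=up.max(2).astype(int); sat=up.max(2).astype(int)-up.min(2)
def show(n,c,r): print(n,g[int((r+.5)*K),int(c[0]*K):int(c[1]*K):K].tolist())
show("s row175",(228,266),175); show("l row185",(290,340),185); show("m row250",(360,410),250); show("pile row 262",(168,214),262)
print("s col",g[140*K:200*K:K,int(245.5*K)].tolist()); print("m col",g[190*K:265*K:K,int(384.5*K)].tolist())
def R_(n,mask,roi,z):
    print(n,rect(d2,(mask*255).astype(np.uint8),[v*K for v in roi],z))
wh=up.min(2)>150
R_("lab_s",wh,(172,240,200,280),102); R_("lab_done",wh,(372,215,405,255),46)
br=(sat>60)&(up[...,2]>up[...,0].astype(int)+50)
for n,roi,z in(("pile",(170,225,216,255),0),("done",(370,205,405,218),46),("spr_s",(235,145,262,160),32),("spr_l",(298,150,330,166),32)):
    m=np.zeros_like(br); x0,y0,x1,y1=[v*K for v in roi]; m[y0:y1,x0:x1]=br[y0:y1,x0:x1]
    k,_,st,ce=cv2.connectedComponentsWithStats(m.astype(np.uint8))
    for i in range(1,k):
        if st[i,4]>60: print(n,np.round(ce[i]/K,1),st[i,4],np.round(px2w(d2,ce[i],z),1)[0] if z else [np.round(px2w(d2,ce[i],zz)[0],1).tolist() for zz in(102,68,34)])
E
```

```text
s row175 [181, 182, 184, 185, 129, 59, 45, 48, 52, 65, 71, 68, 57, 65, 73, 61, 67, 72, 59, 65, 71, 59, 65, 67, 60, 68, 74, 72, 61, 54, 52, 55, 110, 168, 184, 182, 181, 183]
l row185 [186, 187, 185, 184, 181, 182, 190, 137, 62, 45, 52, 55, 63, 75, 80, 79, 79, 70, 72, 81, 82, 74, 65, 73, 81, 80, 65, 71, 84, 81, 69, 73, 82, 82, 73, 69, 78, 81, 83, 82, 70, 60, 56, 58, 117, 175, 187, 186, 190, 193]
m row250 [179, 178, 178, 179, 176, 173, 174, 180, 182, 148, 107, 97, 75, 46, 41, 48, 47, 47, 41, 40, 51, 79, 128, 142, 135, 138, 136, 135, 131, 134, 135, 132, 128, 122, 111, 104, 104, 98, 90, 85, 78, 67, 70, 71, 79, 154, 194, 187, 185, 186]
pile row 262 [175, 179, 186, 188, 131, 92, 94, 96, 82, 89, 105, 130, 182, 205, 203, 200, 196, 196, 197, 199, 199, 201, 203, 181, 131, 111, 109, 72, 37, 45, 97, 112, 73, 45, 58, 72, 48, 73, 164, 200, 194, 195, 197, 196, 196, 199]
s col [175, 173, 173, 182, 187, 149, 72, 50, 95, 88, 53, 46, 50, 58, 63, 62, 58, 55, 64, 71, 70, 70, 71, 69, 70, 70, 70, 70, 70, 72, 71, 68, 68, 67, 69, 69, 66, 68, 65, 67, 66, 62, 61, 62, 62, 60, 64, 70, 76, 63, 45, 42, 40, 40, 64, 
[... 474 characters left out ...]
[184.5 236.8] 579 [[501.8, 39.8], [501.9, 46.8], [502.0, 53.9]]
pile [188.8 237.2] 581 [[501.2, 30.7], [501.3, 37.4], [501.4, 44.1]]
pile [193.1 237.6] 563 [[500.6, 21.6], [500.6, 28.0], [500.7, 34.4]]
pile [197.3 237.9] 556 [[500.4, 12.7], [500.4, 18.8], [500.4, 24.8]]
pile [201.7 236.1] 235 [[504.3, 3.3], [504.5, 9.1], [504.7, 14.8]]
pile [184.3 244.5] 350 [[485.5, 39.6], [485.0, 46.6], [484.6, 53.6]]
pile [188.7 245.4] 330 [[484.0, 30.1], [483.5, 36.8], [482.9, 43.5]]
pile [193.1 246.1] 354 [[482.6, 20.9], [482.1, 27.2], [481.5, 33.6]]
done [392.1 211.9] 340 [ 570.  -413.4]
done [387.9 212.6] 346 [ 568.1 -404. ]
done [383.7 213.3] 330 [ 566.4 -394.6]
done [379.6 213.9] 345 [ 564.8 -385.3]
```

```bash
python3 - <<'E'
from bench import *
from h import *
d=get_image("top"); im=d["color"]
def patch(c,yaw,z,L=200,W=110,s=2):
    a=np.radians(yaw); X=np.array([np.cos(a),np.sin(a)]); Y=np.array([-X[1],X[0]])
    cor=[c+X*u+Y*v for u,v in((L/2,W/2),(L/2,-W/2),(-L/2,-W/2),(-L/2,W/2))]
    src=w2px(d,np.c_[np.array(cor),[z]*4]).astype(np.float32)
    dst=np.float32([[0,0],[W*s,0],[W*s,L*s],[0,L*s]])
    return cv2.warpPerspective(im,cv2.getPerspectiveTransform(src,dst),(W*s,L*s),flags=cv2.INTER_CUBIC)
out=[]
for n,c,y,z in(("s",(660,-79.6),-2.9,12),("l",(632,-240.2),5.3,12),("m",(532,-402.4),9.7,12)):
    p=patch(np.array(c),y,z); out.append(p); g=p.max(2).astype(float)
    row=np.median(g[120:280],0); col=np.median(g[:,80:140],1)
    f=lambda v:[round(i+(t-v[i])/(v[i+1]-v[i]),1) for t in(115,) for i in range(len(v)-1) if (v[i]-t)*(v[i+1]-t)<0]
    print(n,"Y=55-i/2:",[55-i/2 for i in f(row)],"X=100-i/2:",[100-i/2 for i in f(col)])
    print("  floor cols",row[40:180:3].astype(int).tolist()); print("  rows",col[30:330:4].astype(int).tolist())
    # yaw from left/right edges
    ys=range(130,270,10); e=[(lambda q:(q[0],q[-1]))(f(np.median(g[i:i+10],0))) for i in ys]
    print("  yaw corr L,R deg",[round(float(np.degrees(np.polyfit(list(ys),[k[j] for k in e],1)[0])),1) for j in(0,1)])
cv2.imwrite("pics/rect1.png",np.hstack(out))
# tray mat
mat=((im.max(2)<70)*255).astype(np.uint8); print("mat",rect(d,mat,(150,145,202,208),3))
E
```

```text
s Y=55-i/2: [np.float64(31.6), np.float64(-33.45)] X=100-i/2: [np.float64(59.65), np.float64(-56.19999999999999)]
  floor cols [180, 170, 130, 74, 45, 42, 47, 49, 51, 56, 66, 71, 72, 70, 65, 60, 63, 70, 70, 63, 61, 67, 71, 67, 61, 64, 70, 70, 63, 62, 68, 71, 66, 60, 65, 72, 73, 72, 69, 60, 54, 54, 52, 49, 54, 83, 134]
  rows [169, 169, 169, 172, 173, 172, 175, 177, 175, 177, 179, 184, 154, 94, 47, 45, 49, 51, 47, 46, 47, 50, 62, 76, 75, 72, 61, 58, 68, 72, 70, 65, 64, 65, 65, 65, 65, 64, 64, 64, 64, 64, 65, 65, 66, 65, 65, 65, 65, 65, 66, 66, 67, 65, 64, 65, 66, 66, 66, 67, 68, 72, 74, 74, 63, 46, 41, 43, 42, 47, 78, 142, 177, 175, 177]
  yaw corr L,R deg [0.2, 0.5]
l Y=55-i/2: [np.float64(40.4), np.float64(-44.900000000000006)] X=100-i/2: [np.float64(80.8)]
  floor cols [51, 56, 56, 57, 64, 73, 79, 79, 79, 80, 78, 73, 66, 67, 76, 80, 80, 78, 71, 65, 71, 78, 80, 80, 77, 69, 66, 74, 80, 81, 80, 75, 66, 67, 77, 82, 81, 79, 72, 67, 71, 80, 81, 81, 82, 81, 79]
  rows [169, 169, 121, 60, 42, 49, 54, 49, 48, 51, 53, 64, 77, 79, 75, 63, 63, 75, 77, 77, 77, 75, 74, 74, 73, 74, 75, 74, 73, 73
[... 331 characters left out ...]
0000000000006), np.float64(-66.25)]
  floor cols [78, 53, 41, 41, 43, 44, 44, 44, 46, 44, 41, 41, 48, 61, 85, 115, 132, 132, 131, 139, 163, 190, 199, 199, 197, 197, 195, 199, 198, 194, 193, 195, 195, 197, 197, 196, 195, 194, 195, 195, 194, 177, 148, 134, 134, 134, 124]
  rows [187, 188, 187, 187, 184, 184, 189, 177, 108, 43, 42, 52, 54, 54, 58, 57, 58, 59, 66, 76, 72, 57, 79, 130, 150, 149, 146, 138, 129, 130, 130, 130, 130, 131, 130, 130, 130, 130, 137, 171, 195, 201, 201, 200, 200, 198, 195, 196, 198, 199, 197, 196, 197, 195, 196, 199, 199, 199, 200, 202, 189, 154, 134, 135, 135, 136, 137, 138, 134, 102, 67, 45, 39, 42, 46]
  yaw corr L,R deg [1.5, -0.8]
mat [644.2  88.4 118.6  77.2  -3.1]
```

View pics/rect1.png

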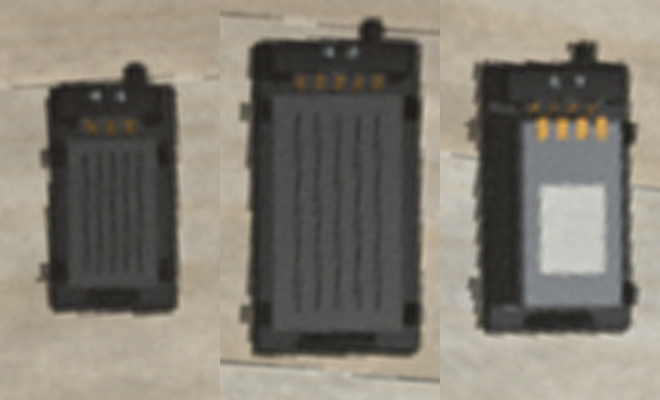

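>>> carry_out([
  [0, 0, 0, 252, 163, 0, 1],
  [0, 0, 0, 252, 163, 0, 1],
  [0, 0, 0, 252, 163, 0, 1],
  [0, 0, 0, 252, 163, 0, 1],
  [0, 0, 0, 252, 163, 0, 1],
])

```text
clock: 0.88
position: [387.9, 354.6, 245.5]
ee_rot: [0.987, -0.163, 0.0, -0.0]
contact_force: [0.1, -0.1, -0.1]
gripper_width: 85.0
grasp_force: 0.0
```

>>> carry_out([
  [0, 0, 0, 126, 226, 0, 1],
  [0, 0, 0, 126, 226, 0, 1],
  [0, 0, 0, 126, 226, 0, 1],
  [0, 0, 0, 126, 226, 0, 1],
  [0, 0, 0, 126, 226, 0, 1],
])

```text
clock: 1.5
position: [433.5, 99.1, 245.4]
ee_rot: [0.986, -0.165, -0.0, -0.0]
contact_force: [-0.0, -1.0, 0.2]
gripper_width: 85.4
grasp_force: 0.0
```

>>> carry_out([
  [0, 0, 0, 126, 226, 0, 1],
  [0, 0, 0, 126, 226, 0, 1],
  [0, 0, 0, 126, 226, 0, 1],
  [0, 0, 0, 126, 226, 0, 1],
  [0, 0, 0, 126, 226, 0, 1],
])

```text
clock: 2.12
position: [480.9, -155.0, 244.8]
ee_rot: [0.986, -0.165, -0.0, 0.0]
contact_force: [-0.4, 0.8, -0.4]
gripper_width: 85.6
grasp_force: 0.0
```

```bash
cat > plan.py <<'E'
# usage: plan.py x y z yawdeg [x y z yawdeg ...]: successive shifts in tool axes and turn, from the measured pose
import sys; from bench import *; from h import *
s=read_state(); p=np.array(s["position"]); r=R.from_quat(s["ee_rot"]); m=r.as_matrix()
print("t",round(s["clock"],2),"pos",p.round(1),"yaw",np.degrees(np.arctan2(m[1,0],m[0,0])).round(1),"zax",m[:,2].round(3),"w",round(s["gripper_width"],1),"F",np.round(s["contact_force"],1),"j",np.round(s["joints"],2))
a=list(map(float,sys.argv[1:]))
for i in range(0,len(a),4):
    q=np.array(a[i:i+3]); t=R.from_euler("z",a[i+3],degrees=True)*R.from_quat([1,0,0,0])
    print("shift",r.inv().apply(q-p).round(1),"turn",(r.inv()*t).as_rotvec().round(3)); p,r=q,t
E
python3 plan.py 526.3 -406.5 100 10 526.3 -406.5 35 10
```

```text
t 2.12 pos [ 480.9 -155.   244.8] yaw -19.0 zax [-0.001 -0.    -1.   ] w 85.6 F [-0.4  0.8 -0.4] j [ 0.01  0.18 -0.28  0.   -1.11  1.23]
shift [124.8 223.  144.8] turn [ 0.     0.001 -0.506]
shift [ 0.  0. 65.] turn [0. 0. 0.]
```

>>> carry_out([
  [0, 0, -0.15, 125, 223, 100, 0.8],
  [0, 0, -0.3, 125, 223, 100, 0.8],
  [0, 0, -0.45, 125, 223, 100, 0.8],
  [0, 0, -0.506, 125, 223, 100, 0.8],
  [0, 0, -0.506, 125, 223, 125, 0.8],
])

```text
clock: 2.75
position: [528.9, -405.7, 119.6]
ee_rot: [0.996, 0.089, 0.001, 0.001]
contact_force: [-0.5, 0.5, 0.0]
gripper_width: 76.9
grasp_force: 0.0
```

```bash
python3 plan.py 526.3 -406.5 80 10 526.3 -406.5 35 10; python3 - <<'E'
from bench import *
import cv2
d=get_image("top"); a=d["color"][150:300,300:460]
b=get_image("scene")["color"][140:290,260:420]
import numpy as np
cv2.imwrite("pics/p1.png",cv2.resize(np.hstack([a,b]),None,fx=2.4,fy=2.4,interpolation=cv2.INTER_CUBIC))
E
```

```text
t 2.75 pos [ 528.9 -405.7  119.6] yaw 10.2 zax [ 0.002 -0.001 -1.   ] w 76.9 F [-0.5  0.5  0. ] j [-0.41  0.56 -0.04  0.   -0.97  2.16]
shift [-2.8  0.3 39.6] turn [ 0.002 -0.002  0.004]
shift [ 0.  0. 45.] turn [0. 0. 0.]
```

View pics/p1.png

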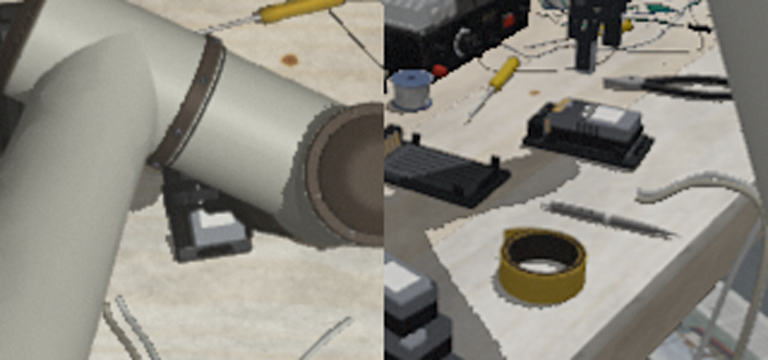

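The gripper looks as if it could be beyond the pack, so I'll check it by projection.

```bash
python3 - <<'E'
from bench import *
from h import *
for n in("scene","top"):
    d=get_image(n); print(n,w2px(d,[[528.9,-405.7,106],[526.3,-406.5,46],[528.9,-405.7,330]]).round(1))
E
```

```text
scene [[347.3 165.8]
 [346.9 186.5]
 [353.2  78.7]]
top [[394.6 229. ]
 [388.4 230.8]
 [428.2 225.7]]
```

Both views agree with the projections, so the gripper is above the pack. Descending and gripping.

>>> carry_out([
  [0, 0, 0, -2.8, 0, 30, 0.8],
  [0, 0, 0, -2.8, 0, 45, 0.8],
  [0, 0, 0, -2.8, 0, 60, 0.8],
  [0, 0, 0, -2.8, 0, 75, 0.8],
  [0, 0, 0, -2.8, 0, 84.5, 0.8],
])

```text
clock: 3.58
position: [524.5, -403.9, 35.0]
ee_rot: [0.996, 0.09, -0.0, -0.0]
contact_force: [0.0, -0.2, -0.4]
gripper_width: 76.9
grasp_force: 0.0
```

>>> carry_out([
  [0, 0, 0, 0, 0, 0, 0.4],
  [0, 0, 0, 0, 0, 0, 0],
  [0, 0, 0, 0, 0, 0, -1],
  [0, 0, 0, 0, 0, 0, -1],
  [0, 0, 0, 0, 0, 0, -1],
])

```text
clock: 4.2
position: [524.9, -404.4, 36.4]
ee_rot: [0.996, 0.09, 0.0, 0.0]
contact_force: [1.1, 1.0, 1.8]
gripper_width: 49.0
grasp_force: 64.5
```

>>> carry_out([
  [0, 0, 0, 0, 0, 0, -1],
  [0, 0, 0, 0, 0, -10, -1],
  [0, 0, 0, 0, 0, -25, -1],
  [0, 0, 0, 0, 0, -45, -1],
  [0, 0, 0, 0, 0, -70, -1],
])

```text
clock: 4.82
position: [524.1, -403.9, 106.6]
ee_rot: [0.996, 0.089, -0.0, -0.0]
contact_force: [0.6, -1.1, -2.1]
gripper_width: 48.8
grasp_force: 64.1
```

```bash
python3 plan.py 580 -240 140 5 640 0 140 0 644 87 140 -3.1 644 87 26.5 -3.1
```

```text
t 4.83 pos [ 524.1 -403.9  106.6] yaw 10.3 zax [-0.001  0.001 -1.   ] w 48.8 F [ 0.6 -1.1 -2.1] j [-0.41  0.56 -0.07 -0.   -0.94  2.16]
shift [  84.2 -151.4  -33.3] turn [-0.001  0.001  0.092]
shift [  80.7 -233.9    0. ] turn [0.    0.    0.087]
shift [  4. -87.   0.] turn [0.    0.    0.054]
shift [  0.    0.  113.5] turn [0. 0. 0.]
```

>>> carry_out([
  [0, 0, 0, 20, -45, -33, -1],
  [0, 0, 0, 120, -269, -33, -1],
  [0, 0, 0, 120, -269, -33, -1],
  [0, 0, 0, 120, -269, -33, -1],
  [0, 0, 0, 120, -269, -33, -1],
])

```text
clock: 5.45
position: [594.9, -115.9, 139.9]
ee_rot: [0.996, 0.09, 0.001, 0.0]
contact_force: [0.6, 0.5, -2.2]
gripper_width: 48.8
grasp_force: 64.1
```

>>> carry_out([
  [0, 0, 0.1, 86, -192, 0, -1],
  [0, 0, 0.2, 86, -192, 0, -1],
  [0, 0, 0.233, 86, -192, 0, -1],
  [0, 0, 0.233, 86, -192, 0, -1],
  [0, 0, 0.233, 86, -192, 0, -1],
])

```text
clock: 6.08
position: [645.1, 87.8, 139.0]
ee_rot: [1.0, -0.026, -0.0, -0.0]
contact_force: [-0.1, -0.4, -2.8]
gripper_width: 48.7
grasp_force: 64.1
```

```bash
python3 plan.py 643 87 60 -3.1 643 87 27 -3.1
```

```text
t 6.08 pos [645.1  87.8 139. ] yaw -2.9 zax [-0.  0. -1.] w 48.7 F [-0.1 -0.4 -2.8] j [ 0.38  0.51 -0.06 -0.   -0.99  1.14]
shift [-2.   0.9 79. ] turn [-0.     0.     0.003]
shift [ 0.  0. 33.] turn [0. 0. 0.]
```

>>> carry_out([
  [0, 0, 0, -2, 0.9, 50, -1],
  [0, 0, 0, -2, 0.9, 75, -1],
  [0, 0, 0, -2, 0.9, 88, -1],
  [0, 0, 0, -2, 0.9, 98, -1],
  [0, 0, 0, -2, 0.9, 104, -1],
])

```text
clock: 6.7
position: [643.5, 85.1, 35.2]
ee_rot: [1.0, -0.027, 0.001, -0.0]
contact_force: [0.1, 0.2, -1.9]
gripper_width: 49.3
grasp_force: 64.0
```

>>> carry_out([
  [0, 0, 0, 0, 0, 3, -1],
  [0, 0, 0, 0, 0, 6, -1],
  [0, 0, 0, 0, 0, 8, -1],
  [0, 0, 0, 0, 0, 8, -1],
  [0, 0, 0, 0, 0, 8, -1],
])

```text
clock: 7.32
position: [643.3, 85.6, 27.4]
ee_rot: [1.0, -0.027, 0.0, -0.0]
contact_force: [-1.7, 0.8, 0.3]
gripper_width: 49.0
grasp_force: 64.4
```

>>> carry_out([
  [0, 0, 0, 0, 0, 0.5, -1],
  [0, 0, 0, 0, 0, 0.5, 0.0],
  [0, 0, 0, 0, 0, 0.5, 0.27],
  [0, 0, 0, 0, 0, 0.5, 0.27],
  [0, 0, 0, 0, 0, 0.5, 0.27],
])

```text
clock: 7.95
position: [643.1, 85.3, 26.1]
ee_rot: [1.0, -0.027, -0.0, 0.0]
contact_force: [0.3, 0.4, -0.8]
gripper_width: 54.4
grasp_force: 0.0
```

>>> carry_out([
  [0, 0, 0, 0, 0, -8, 0.27],
  [0, 0, 0, 0, 0, -20, 0.27],
  [0, 0, 0, 0, 0, -60, 0.27],
  [0, 0, 0, 0, 0, -120, 0.27],
  [0, 0, 0, 0, 0, -180, 0.27],
])

```text
clock: 8.57
position: [642.9, 85.3, 209.2]
ee_rot: [1.0, -0.027, 0.0, -0.0]
contact_force: [0.9, 0.8, 0.9]
gripper_width: 54.2
grasp_force: 0.0
```

```bash
python3 plan.py 454 35 205 -8.8 454 35 89 -8.8
```

```text
t 8.57 pos [642.9  85.3 209.2] yaw -3.1 zax [ 0.001  0.    -1.   ] w 54.2 F [0.9 0.8 0.9] j [ 0.38  0.45  0.02  0.   -1.14  1.14]
shift [-185.9   60.3    4. ] turn [-0.    -0.001  0.1  ]
shift [  0.   0. 116.] turn [0. 0. 0.]
```

>>> carry_out([
  [0, 0, 0.1, -186, 60, 4, 0.5],
  [0, 0, 0.1, -186, 60, 4, 0.5],
  [0, 0, 0.1, -186, 60, 4, 0.5],
  [0, 0, 0.1, -186, 60, 4, 0.5],
  [0, 0, 0.1, -186, 60, 60, 0.5],
])

```text
clock: 9.2
position: [458.0, 37.0, 151.0]
ee_rot: [0.997, -0.076, 0.007, -0.003]
contact_force: [0.9, 0.2, -0.7]
gripper_width: 64.0
grasp_force: 0.0
```

```bash
python3 plan.py 454 35 120 -8.8 454 35 90 -8.8;python3 - <<'E'
from bench import *
import cv2,numpy as np
from h import *
d=get_image("top"); a=d["color"][135:285,145:300]
s=get_image("scene"); b=s["color"][210:340,120:310]; print(w2px(s,[[454,35,102]]))
cv2.imwrite("pics/p2.png",np.hstack([cv2.resize(a,(392,380)),cv2.resize(b,(400,380))]))
E
```

```text
t 9.2 pos [458.  37. 151.] yaw -8.7 zax [ 0.015  0.005 -1.   ] w 64.0 F [ 0.9  0.2 -0.7] j [ 0.44  0.2  -0.53  0.   -0.83  0.98]
shift [-4.1  2.8 30.9] turn [-0.007 -0.014  0.002]
shift [ 0.  0. 30.] turn [0. 0. 0.]
[[260.62225791 253.65998646]]
```

View pics/p2.png

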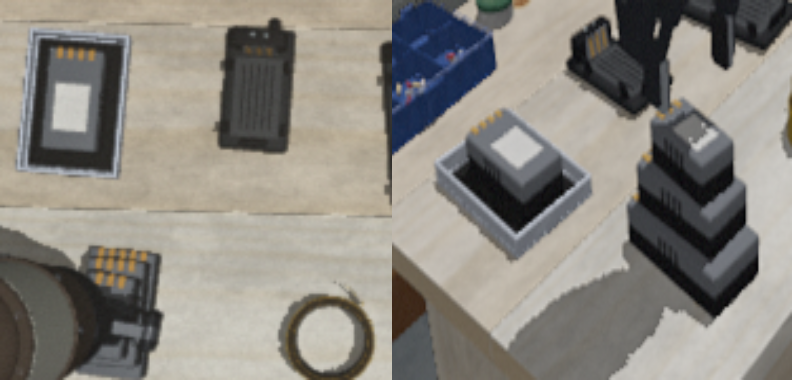

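The charged pack lies flat in the tray, and the gripper is over pack_s with its label at about (695,132) in the crop. Descending to grip pack_s.

>>> carry_out([
  [0, 0, 0, -1, 0, 0, 0.5],
  [0, 0, 0, -1, 0, 0, 0.5],
])

```text
clock: 9.55
position: [454.8, 36.2, 148.1]
ee_rot: [0.997, -0.077, 0.002, -0.001]
contact_force: [-0.4, -0.1, 1.2]
gripper_width: 64.2
grasp_force: 0.0
```

```bash
python3 plan.py 454 35 90 -8.8
```

```text
t 9.55 pos [454.8  36.2 148.1] yaw -8.8 zax [ 0.003  0.001 -1.   ] w 64.2 F [-0.4 -0.1  1.2] j [ 0.44  0.2  -0.53  0.   -0.83  0.98]
shift [-0.8  1.4 58.1] turn [-0.002 -0.003  0.   ]
```

>>> carry_out([
  [0, 0, 0, 0, 0.8, 20, 0.5],
  [0, 0, 0, 0, 0.8, 38, 0.5],
  [0, 0, 0, 0, 0.8, 50, 0.5],
  [0, 0, 0, 0, 0.8, 57.5, 0.5],
  [0, 0, 0, 0, 0.8, 57.5, 0.5],
])

```text
clock: 10.18
position: [453.1, 34.9, 88.8]
ee_rot: [0.997, -0.077, -0.0, 0.0]
contact_force: [0.5, -0.2, 0.3]
gripper_width: 64.0
grasp_force: 0.0
```

>>> carry_out([
  [0, 0, 0, 0, 0, 0, 0.2],
  [0, 0, 0, 0, 0, 0, 0],
  [0, 0, 0, 0, 0, 0, -1],
  [0, 0, 0, 0, 0, 0, -1],
  [0, 0, 0, 0, 0, 0, -1],
])

```text
clock: 10.8
position: [453.5, 35.1, 89.6]
ee_rot: [0.997, -0.077, 0.001, -0.0]
contact_force: [-0.7, 1.8, 6.3]
gripper_width: 38.9
grasp_force: 61.7
```

```bash
python3 plan.py
```

```text
t 10.8 pos [453.5  35.1  89.6] yaw -8.8 zax [ 0.002  0.    -1.   ] w 38.9 F [-0.7  1.8  6.3] j [ 0.44  0.29 -0.6   0.   -0.68  0.98]
```

>>> carry_out([
  [0, 0, 0, 0, 0, -4, -1],
  [0, 0, 0, 0, 0, -10, -1],
  [0, 0, 0, 0, 0, -25, -1],
  [0, 0, 0, 0, 0, -50, -1],
  [0, 0, 0, 0, 0, -80, -1],
])

```text
clock: 11.42
position: [452.2, 34.5, 169.0]
ee_rot: [0.997, -0.077, -0.001, 0.0]
contact_force: [0.1, -0.2, -2.1]
gripper_width: 38.9
grasp_force: 61.0
```

```bash
python3 plan.py 653.9 -80.1 150 -2.6 653.9 -80.1 38 -2.6
```

```text
t 11.43 pos [452.2  34.5 169. ] yaw -8.8 zax [-0.002 -0.001 -1.   ] w 38.9 F [ 0.1 -0.2 -2.1] j [ 0.44  0.17 -0.51 -0.   -0.9   0.98]
shift [217.   82.3  18.7] turn [ 0.001  0.002 -0.109]
shift [  0.   0. 112.] turn [0. 0. 0.]
```

>>> carry_out([
  [0, 0, -0.05, 217, 82, 18, -1],
  [0, 0, -0.109, 217, 82, 18, -1],
  [0, 0, -0.109, 217, 82, 18, -1],
  [0, 0, -0.109, 217, 82, 40, -1],
  [0, 0, -0.109, 217, 82, 62, -1],
])

```text
clock: 12.05
position: [656.5, -81.4, 104.3]
ee_rot: [1.0, -0.024, -0.001, 0.0]
contact_force: [-0.1, 0.5, -2.2]
gripper_width: 39.1
grasp_force: 61.0
```

>>> carry_out([
  [0, 0, 0, 0, 0, 0, -1],
  [0, 0, 0, 0, 0, 0, -1],
])

```text
clock: 12.3
position: [655.0, -79.3, 107.7]
ee_rot: [1.0, -0.022, 0.0, 0.0]
contact_force: [1.0, -0.1, -1.7]
gripper_width: 39.4
grasp_force: 60.9
```

```bash
cat > look.py <<'E'
# brass blobs in an image roi, subpixel, with world point at given heights
import sys; from bench import *; from h import *
def brass(d,roi,zs,K=6,amin=60):
    x0,y0,x1,y1=roi; im=cv2.resize(d["color"][y0:y1,x0:x1],None,fx=K,fy=K,interpolation=cv2.INTER_CUBIC).astype(int)
    m=((im[...,2]>im[...,0]+50)&(im.max(2)-im.min(2)>60)).astype(np.uint8)
    k,_,st,ce=cv2.connectedComponentsWithStats(m)
    for i in range(1,k):
        if st[i,4]>amin:
            p=(ce[i]+.5)/K-.5+[x0,y0]; print(p.round(1),st[i,4],[px2w(d,p,z)[0].round(1).tolist() for z in zs])
E
python3 plan.py 653.9 -80.1 60 -2.6; python3 - <<'E'
from look import *
d=get_image("top"); print("pile"); brass(d,(165,220,216,262),(68,34))
s=get_image("scene"); st=read_state(); m=R.from_quat(st["ee_rot"]).as_matrix()
c=st["position"]+m@[0,0,4.2]
print("expected contact px",w2px(s,[c+m@[30.6,y,-17] for y in(-9,0,9)]).round(1))
u,v=w2px(s,[c])[0].astype(int); print("scene"); brass(s,(u-50,v-40,u+50,v+40),(c[2]+17,))
a=s["color"][v-50:v+50,u-70:u+70]; b=d["color"][135:285,145:300]
cv2.imwrite("pics/p3.png",np.hstack([cv2.resize(a,(448,380),interpolation=2),cv2.resize(b,(350,380),interpolation=2)]))
E
```

```text
t 12.3 pos [655.  -79.3 107.7] yaw -2.5 zax [ 0.001 -0.    -1.   ] w 39.4 F [ 1.  -0.1 -1.7] j [ 0.12  0.56 -0.07  0.   -0.94  1.4 ]
shift [-1.1  0.8 47.7] turn [ 0.    -0.001  0.001]
pile
[184.1 236.4] 565 [[501.9, 46.9], [502.0, 53.9]]
[188.4 236.8] 558 [[501.3, 37.4], [501.3, 44.1]]
[192.6 237.3] 548 [[500.6, 28.0], [500.6, 34.4]]
[196.8 237.5] 543 [[500.3, 18.8], [500.3, 24.8]]
[201.3 235.7] 226 [[504.4, 9.0], [504.6, 14.8]]
expected contact px [[212.4 190. ]
 [215.4 188.7]
 [218.3 187.3]]
scene
[208.2 196.1] 160 [[672.2, -44.6]]
[181.1 210.2] 604 [[670.9, 34.9]]
[220.2 222.4] 61 [[569.7, 21.6]]
[214.2 225.3] 72 [[571.2, 36.7]]
```

View pics/p3.png

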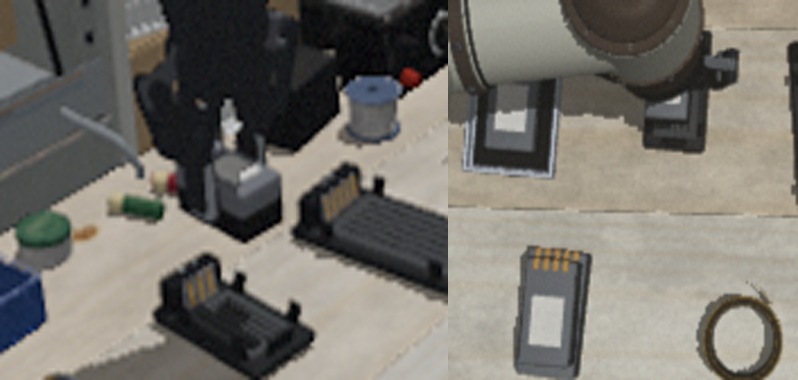

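>>> carry_out([
  [0, 0, 0, -0.8, 0.5, 25, -1],
  [0, 0, 0, -0.8, 0.5, 48, -1],
  [0, 0, 0, -0.8, 0.5, 55, -1],
  [0, 0, 0, -0.8, 0.5, 60, -1],
  [0, 0, 0, -0.8, 0.5, 63, -1],
])

```text
clock: 13.02
position: [654.7, -79.7, 44.8]
ee_rot: [1.0, -0.022, 0.001, -0.0]
contact_force: [0.2, -0.5, -1.7]
gripper_width: 38.9
grasp_force: 61.0
```

>>> carry_out([
  [0, 0, 0, 0, 0, 2, -1],
  [0, 0, 0, 0, 0, 4, -1],
  [0, 0, 0, 0, 0, 5, -1],
  [0, 0, 0, 0, 0, 5, -1],
])

```text
clock: 13.52
position: [654.0, -79.9, 38.8]
ee_rot: [1.0, -0.022, -0.0, 0.0]
contact_force: [-0.4, 0.3, -0.8]
gripper_width: 38.7
grasp_force: 61.0
```

```bash
python3 plan.py 653.9 -80.1 33.2 -2.6
```

```text
t 13.53 pos [654.  -79.9  38.8] yaw -2.6 zax [-0. -0. -1.] w 38.7 F [-0.4  0.3 -0.8] j [ 0.12  0.64 -0.13  0.   -0.8   1.4 ]
shift [-0.1  0.2  5.6] turn [0.    0.    0.001]
```

>>> carry_out([
  [0, 0, 0, 0, 0, 1.5, -1],
  [0, 0, 0, 0, 0, 3, -1],
  [0, 0, 0, 0, 0, 4.5, -1],
  [0, 0, 0, 0, 0, 4.5, -1],
])

```text
clock: 14.02
position: [653.9, -79.9, 34.1]
ee_rot: [1.0, -0.022, -0.0, 0.0]
contact_force: [-0.4, 0.8, -1.9]
gripper_width: 39.4
grasp_force: 61.0
```

>>> carry_out([
  [0, 0, 0, 0, 0, 0.8, -1],
  [0, 0, 0, 0, 0, 0.8, -1],
])

```text
clock: 14.28
position: [654.1, -79.9, 33.7]
ee_rot: [1.0, -0.022, 0.0, -0.0]
contact_force: [-0.2, -0.1, -1.3]
gripper_width: 39.2
grasp_force: 61.1
```

>>> carry_out([
  [0, 0, 0, 0, 0, 0.8, -1],
  [0, 0, 0, 0, 0, 0.8, -1],
])

```text
clock: 14.52
position: [654.2, -79.9, 33.6]
ee_rot: [1.0, -0.022, 0.0, 0.0]
contact_force: [-1.5, 0.7, 5.8]
gripper_width: 39.1
grasp_force: 61.8
```

>>> carry_out([
  [0, 0, 0, 0, 0, -0.6, -1],
  [0, 0, 0, 0.7, 0, -0.6, -1],
  [0, 0, 0, 1.4, 0, -0.6, -1],
  [0, 0, 0, 1.4, 0, -0.6, -1],
])

```text
clock: 15.02
position: [655.0, -80.1, 33.6]
ee_rot: [1.0, -0.022, -0.0, 0.0]
contact_force: [-3.6, 0.7, 4.5]
gripper_width: 39.3
grasp_force: 61.9
```

>>> carry_out([
  [0, 0, 0, 0.7, 0, 0, -1],
  [0, 0, 0, 1.2, 0, 0, -1],
  [0, 0, 0, 1.2, 0, 0, -1],
])

```text
clock: 15.4
position: [656.2, -80.2, 33.6]
ee_rot: [1.0, -0.022, -0.001, 0.0]
contact_force: [-3.7, 0.8, 6.0]
gripper_width: 38.8
grasp_force: 61.9
```

```bash
python3 plan.py
```

```text
t 15.4 pos [656.2 -80.2  33.6] yaw -2.6 zax [-0.001 -0.    -1.   ] w 38.8 F [-3.7  0.8  6. ] j [ 0.12  0.65 -0.13  0.   -0.8   1.4 ]
```

>>> carry_out([
  [0, 0, 0, 0.6, 0, 0, -1],
  [0, 0, 0, 1.2, 0, 0, -1],
  [0, 0, 0, 1.2, 0, 0, -1],
])

```text
clock: 15.78
position: [657.4, -80.3, 33.6]
ee_rot: [1.0, -0.022, -0.001, 0.0]
contact_force: [-3.9, 0.4, 5.8]
gripper_width: 39.3
grasp_force: 61.9
```

>>> carry_out([
  [0, 0, 0, 0.6, 0, 0, -1],
  [0, 0, 0, 1.0, 0, 0, -1],
  [0, 0, 0, 1.0, 0, 0, -1],
])

```text
clock: 16.15
position: [658.0, -80.3, 33.7]
ee_rot: [1.0, -0.022, -0.001, 0.0]
contact_force: [-4.7, 0.9, 5.7]
gripper_width: 38.8
grasp_force: 61.9
```

>>> carry_out([
  [0, 0, 0, 0.5, 0, 0, -1],
  [0, 0, 0, 1.0, 0, 0, -1],
  [0, 0, 0, 1.0, 0, 0, -1],
])

```text
clock: 16.52
position: [658.1, -80.4, 33.7]
ee_rot: [1.0, -0.023, -0.002, 0.0]
contact_force: [-6.3, 0.1, 8.7]
gripper_width: 39.3
grasp_force: 62.1
```

```bash
python3 - <<'E'
from look import *
s=get_image("scene"); u,v=w2px(s,[[654,-80,30]])[0].astype(int)
cv2.imwrite("pics/p4.png",cv2.resize(s["color"][v-35:v+35,u-50:u+50],(800,560),interpolation=2))
E
```

```text
(no output)
```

View pics/p4.png

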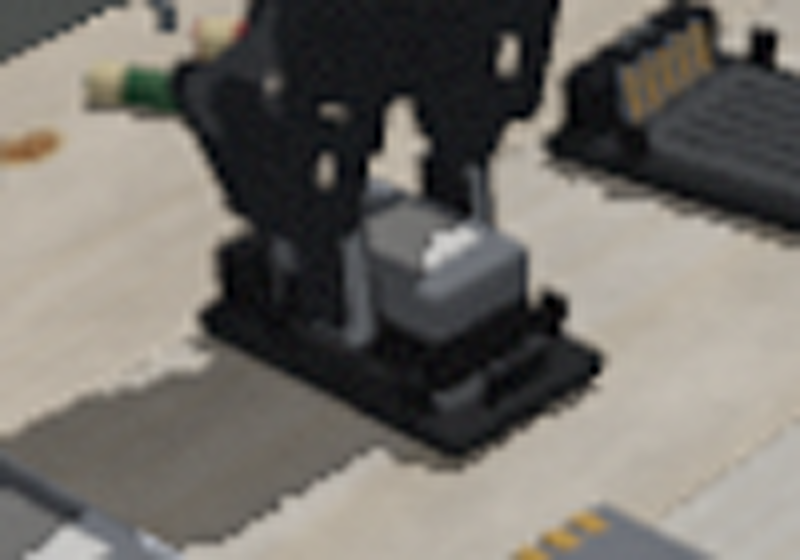

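The pack is in the bay, level, and has stalled against the tower contacts. Releasing and retreating.

>>> carry_out([
  [0, 0, 0, -0.8, 0, 0, -1],
  [0, 0, 0, -0.8, 0, 0, -0.2],
  [0, 0, 0, -0.8, 0, 0, 0.3],
  [0, 0, 0, -0.8, 0, 0, 0.3],
  [0, 0, 0, -0.8, 0, 0, 0.3],
])

```text
clock: 17.2
position: [659.2, -80.1, 33.0]
ee_rot: [1.0, -0.022, 0.0, 0.0]
contact_force: [1.4, -0.2, -0.2]
gripper_width: 55.6
grasp_force: 0.0
```

>>> carry_out([
  [0, 0, 0, 0, 0, -10, 0.3],
  [0, 0, 0, 0, 0, -30, 0.3],
  [0, 0, 0, 0, 0, -70, 0.4],
  [0, 0, 0, 0, 0, -120, 0.5],
  [0, 0, 0, 0, 0, -150, 0.6],
])

```text
clock: 17.82
position: [660.1, -80.2, 187.4]
ee_rot: [1.0, -0.022, 0.003, 0.0]
contact_force: [0.0, 0.5, -0.6]
gripper_width: 68.2
grasp_force: 0.0
```

```bash
python3 plan.py 458 35 150 -3.5; python3 - <<'E'
from look import *
d=get_image("top")
K=6;im=cv2.resize(d["color"],None,fx=K,fy=K,interpolation=2)
d2=dict(d);M=d["mtx"].copy();M[:2]*=K;M[:2,2]+=(K-1)/2;d2["mtx"]=M
print("lab_m",rect(d2,((im.min(2)>150)*255).astype(np.uint8),[v*K for v in(170,240,205,285)],68))
E
```

```text
t 17.82 pos [660.1 -80.2 187.4] yaw -2.5 zax [ 0.005 -0.    -1.   ] w 68.2 F [ 0.   0.5 -0.6] j [ 0.12  0.49  0.03  0.   -1.1   1.4 ]
shift [-207.2 -106.1   36.3] turn [-0.    -0.005  0.017]
lab_m [447.8  36.   42.9  31.3  -3. ]
```

>>> carry_out([
  [0, 0, 0.012, -210, -106, 36, 0.65],
  [0, 0, 0.012, -210, -106, 36, 0.65],
  [0, 0, 0.012, -210, -106, 36, 0.65],
  [0, 0, 0.012, -210, -106, 70, 0.65],
  [0, 0, 0.012, -210, -106, 85, 0.65],
])

```text
clock: 18.5
position: [449.8, 35.3, 97.3]
ee_rot: [1.0, -0.027, -0.002, 0.0]
contact_force: [0.7, 0.7, 0.6]
gripper_width: 70.5
grasp_force: 0.0
```

>>> carry_out([
  [0, 0, 0, 0, 0, 0, 0.65],
  [0, 0, 0, 0, 0, 0, 0.65],
])

```text
clock: 18.75
position: [455.3, 35.4, 99.3]
ee_rot: [1.0, -0.028, 0.001, -0.0]
contact_force: [0.2, -0.7, 0.9]
gripper_width: 70.9
grasp_force: 0.0
```

```bash
python3 plan.py 455.3 35.6 55.5 -3.2; python3 - <<'E'
from look import *
d=get_image("top"); s=get_image("scene"); u,v=w2px(s,[[654,-80,30]])[0].astype(int)
cv2.imwrite("pics/p5.png",np.hstack([cv2.resize(s["color"][v-30:v+30,u-40:u+40],(400,300),interpolation=2),cv2.resize(d["color"][138:206,215:290],(331,300),interpolation=2)]))
brass(d,(230,138,265,165),(46,))
E
```

```text
t 18.75 pos [455.3  35.4  99.3] yaw -3.3 zax [ 0.002  0.001 -1.   ] w 70.9 F [ 0.2 -0.7  0.9] j [ 0.44  0.28 -0.59  0.   -0.7   1.08]
shift [-0.1 -0.1 43.8] turn [-0.001 -0.002 -0.001]
[242.2 155.2] 307 [[689.2, -73.2]]
[246.4 155.4] 297 [[689.1, -82.7]]
[250.5 155.7] 309 [[688.5, -92.2]]
```

View pics/p5.png

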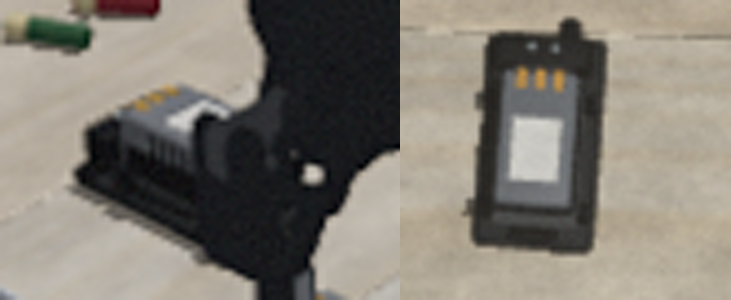

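pack_s sits in its bay against the tower. Now pack_m.

>>> carry_out([
  [0, 0, 0, 0, 0, 15, 0.65],
  [0, 0, 0, 0, 0, 28, 0.65],
  [0, 0, 0, 0, 0, 38, 0.65],
  [0, 0, 0, 0, 0, 43.5, 0.65],
  [0, 0, 0, 0, 0, 43.5, 0.65],
])

```text
clock: 19.48
position: [453.9, 35.1, 54.4]
ee_rot: [1.0, -0.028, -0.0, 0.0]
contact_force: [0.1, -0.5, 0.0]
gripper_width: 70.2
grasp_force: 0.0
```

>>> carry_out([
  [0, 0, 0, 0, 0, 0, 0.4],
  [0, 0, 0, 0, 0, 0, 0.2],
  [0, 0, 0, 0, 0, 0, -1],
  [0, 0, 0, 0, 0, 0, -1],
  [0, 0, 0, 0, 0, 0, -1],
])

```text
clock: 20.1
position: [454.6, 35.6, 55.6]
ee_rot: [1.0, -0.028, 0.001, -0.0]
contact_force: [-1.0, 2.3, 6.3]
gripper_width: 48.9
grasp_force: 63.3
```

>>> carry_out([
  [0, 0, 0, 0, 0, -4, -1],
  [0, 0, 0, 0, 0, -10, -1],
  [0, 0, 0, 0, 0, -25, -1],
  [0, 0, 0, 0, 0, -50, -1],
  [0, 0, 0, 0, 0, -85, -1],
])

```text
clock: 20.72
position: [452.8, 34.6, 139.7]
ee_rot: [1.0, -0.029, -0.002, 0.001]
contact_force: [0.5, -0.1, -3.7]
gripper_width: 48.9
grasp_force: 62.5
```

```bash
python3 plan.py 524.5 -405.5 145 10
```

```text
t 20.73 pos [452.8  34.6 139.7] yaw -3.3 zax [-0.003 -0.001 -1.   ] w 48.9 F [ 0.5 -0.1 -3.7] j [ 0.44  0.21 -0.54 -0.   -0.82  1.08]
shift [ 96.8 435.3  -5. ] turn [ 0.001  0.003 -0.232]
```

>>> carry_out([
  [0, 0, 0, 10, 40, -5, -1],
  [0, 0, 0, 49, 218, -5, -1],
  [0, 0, 0, 49, 218, -5, -1],
  [0, 0, 0, 49, 218, -5, -1],
  [0, 0, 0, 49, 218, -5, -1],
])

```text
clock: 21.35
position: [490.0, -188.7, 144.1]
ee_rot: [1.0, -0.032, -0.001, 0.0]
contact_force: [-0.3, -0.1, -2.9]
gripper_width: 49.1
grasp_force: 63.3
```

>>> carry_out([
  [0, 0, -0.1, 48, 218, 0, -1],
  [0, 0, -0.2, 48, 218, 0, -1],
  [0, 0, -0.232, 48, 218, 0, -1],
  [0, 0, -0.232, 48, 218, 20, -1],
  [0, 0, -0.232, 48, 218, 40, -1],
])

```text
clock: 21.98
position: [525.6, -407.4, 103.2]
ee_rot: [0.996, 0.086, -0.0, -0.0]
contact_force: [0.6, 0.4, -2.7]
gripper_width: 48.9
grasp_force: 63.9
```

>>> carry_out([
  [0, 0, 0, 0, 0, 0, -1],
  [0, 0, 0, 0, 0, 0, -1],
  [0, 0, 0, 0, 0, 0, -1],
])

```text
clock: 22.35
position: [526.9, -405.2, 106.3]
ee_rot: [0.996, 0.088, 0.001, 0.001]
contact_force: [1.3, -0.1, -3.2]
gripper_width: 48.9
grasp_force: 63.9
```

```bash
python3 plan.py 525 -406.2 45 10; python3 - <<'E'
from look import *
d=get_image("top"); print("pile"); brass(d,(165,220,216,262),(34,))
K=6;im=cv2.resize(d["color"],None,fx=K,fy=K,interpolation=2)
d2=dict(d);M=d["mtx"].copy();M[:2]*=K;M[:2,2]+=(K-1)/2;d2["mtx"]=M
print("lab_l",rect(d2,((im.min(2)>150)*255).astype(np.uint8),[v*K for v in(170,240,207,285)],34))
E
```

```text
t 22.35 pos [ 526.9 -405.2  106.3] yaw 10.1 zax [ 0.002 -0.001 -1.   ] w 48.9 F [ 1.3 -0.1 -3.2] j [-0.41  0.57 -0.06  0.   -0.94  2.16]
shift [-2.2  0.6 61.3] turn [ 0.001 -0.002  0.002]
pile
[184.6 234.3] 295 [[506.9, 52.9]]
[188.8 234.6] 305 [[506.4, 43.4]]
[192.9 235.2] 295 [[505.4, 33.9]]
[197.1 235.5] 311 [[504.9, 24.4]]
[201.3 236. ] 309 [[503.9, 14.9]]
lab_l [444.   40.2  54.   37.1  -5.6]
```

>>> carry_out([
  [0, 0, 0, -2, 0.6, 30, -1],
  [0, 0, 0, -2, 0.6, 48, -1],
  [0, 0, 0, -2, 0.6, 56, -1],
  [0, 0, 0, -2, 0.6, 61, -1],
  [0, 0, 0, -2, 0.6, 61, -1],
])

```text
clock: 23.02
position: [524.5, -406.7, 44.0]
ee_rot: [0.996, 0.088, 0.0, 0.0]
contact_force: [-0.3, 0.7, -2.6]
gripper_width: 49.3
grasp_force: 63.9
```

>>> carry_out([
  [0, 0, 0, 0, 0, 2, -1],
  [0, 0, 0, 0, 0, 4, -1],
  [0, 0, 0, 0, 0, 6, -1],
  [0, 0, 0, 0, 0, 7, -1],
  [0, 0, 0, 0, 0, 7, -1],
])

```text
clock: 23.65
position: [524.2, -406.5, 36.7]
ee_rot: [0.996, 0.087, -0.0, -0.0]
contact_force: [-0.4, -1.1, -2.5]
gripper_width: 49.2
grasp_force: 63.9
```

```bash
python3 plan.py 525 -406.2 33 10
```

```text
t 23.65 pos [ 524.2 -406.5   36.7] yaw 10.0 zax [-0.  0. -1.] w 49.2 F [-0.4 -1.1 -2.5] j [-0.42  0.64 -0.12  0.   -0.81  2.16]
shift [ 0.9 -0.2  3.7] turn [-0.     0.     0.001]
```

>>> carry_out([
  [0, 0, 0, 0, 0, 1, -1],
  [0, 0, 0, 0, 0, 2, -1],
  [0, 0, 0, 0, 0, 3, -1],
  [0, 0, 0, 0, 0, 3, -1],
])

```text
clock: 24.15
position: [524.2, -406.6, 33.8]
ee_rot: [0.996, 0.087, 0.0, 0.0]
contact_force: [-0.3, 0.8, -2.5]
gripper_width: 49.2
grasp_force: 64.0
```

>>> carry_out([
  [0, 0, 0, 0, 0, 0.8, -1],
  [0, 0, 0, 0, 0, 0.8, -1],
])

```text
clock: 24.4
position: [524.2, -406.6, 33.7]
ee_rot: [0.996, 0.088, 0.0, 0.0]
contact_force: [-1.5, 0.8, 2.8]
gripper_width: 49.0
grasp_force: 64.5
```

>>> carry_out([
  [0, 0, 0, 0.8, 0, 0, -1],
  [0, 0, 0, 1.6, 0, 0, -1],
  [0, 0, 0, 1.6, 0, 0, -1],
])

```text
clock: 24.78
position: [525.5, -406.7, 33.7]
ee_rot: [0.996, 0.088, -0.0, 0.0]
contact_force: [-4.4, 0.1, 5.3]
gripper_width: 48.9
grasp_force: 65.0
```

>>> carry_out([
  [0, 0, 0, 0.6, 0, 0, -1],
  [0, 0, 0, 1.2, 0, 0, -1],
  [0, 0, 0, 1.2, 0, 0, -1],
])

```text
clock: 25.15
position: [526.6, -406.6, 33.7]
ee_rot: [0.996, 0.088, -0.0, 0.0]
contact_force: [-4.1, -0.3, 5.0]
gripper_width: 49.1
grasp_force: 65.0
```

>>> carry_out([
  [0, 0, 0, 0.6, 0, 0, -1],
  [0, 0, 0, 1.0, 0, 0, -1],
  [0, 0, 0, 1.0, 0, 0, -1],
])

```text
clock: 25.52
position: [527.6, -406.5, 33.7]
ee_rot: [0.996, 0.088, -0.0, 0.0]
contact_force: [-4.1, -0.8, 4.5]
gripper_width: 49.0
grasp_force: 65.0
```

>>> carry_out([
  [0, 0, 0, 0.5, 0, 0, -1],
  [0, 0, 0, 0.8, 0, 0, -1],
  [0, 0, 0, 0.8, 0, 0, -1],
])

```text
clock: 25.9
position: [528.4, -406.4, 33.7]
ee_rot: [0.996, 0.088, -0.0, 0.0]
contact_force: [-4.4, -0.7, 4.7]
gripper_width: 49.0
grasp_force: 65.0
```

>>> carry_out([
  [0, 0, 0, 0.5, 0, 0, -1],
  [0, 0, 0, 0.8, 0, 0, -1],
  [0, 0, 0, 0.8, 0, 0, -1],
])

```text
clock: 26.28
position: [529.2, -406.3, 33.7]
ee_rot: [0.996, 0.088, -0.0, 0.0]
contact_force: [-3.8, -1.2, 5.6]
gripper_width: 49.2
grasp_force: 65.0
```

>>> carry_out([
  [0, 0, 0, 0.5, 0, 0, -1],
  [0, 0, 0, 0.8, 0, 0, -1],
  [0, 0, 0, 0.8, 0, 0, -1],
])

```text
clock: 26.65
position: [529.7, -406.2, 33.7]
ee_rot: [0.996, 0.088, -0.0, 0.0]
contact_force: [-5.4, -0.9, 4.7]
gripper_width: 48.8
grasp_force: 65.0
```

>>> carry_out([
  [0, 0, 0, 0.5, 0, 0, -1],
  [0, 0, 0, 0.7, 0, 0, -1],
  [0, 0, 0, 0.7, 0, 0, -1],
])

```text
clock: 27.02
position: [529.8, -406.1, 33.7]
ee_rot: [0.996, 0.087, -0.001, 0.0]
contact_force: [-7.4, -0.7, 5.3]
gripper_width: 49.2
grasp_force: 65.0
```

Stalled on the tower. Releasing, then going to pack_l.

>>> carry_out([
  [0, 0, 0, -0.7, 0, 0, -1],
  [0, 0, 0, -0.7, 0, 0, 0],
  [0, 0, 0, -0.7, 0, 0, 0.5],
  [0, 0, 0, -0.7, 0, 0, 0.5],
  [0, 0, 0, -0.7, 0, 0, 0.5],
])

```text
clock: 27.65
position: [530.8, -405.4, 32.8]
ee_rot: [0.996, 0.088, 0.0, 0.0]
contact_force: [0.1, 0.3, -0.3]
gripper_width: 64.4
grasp_force: 0.0
```

>>> carry_out([
  [0, 0, 0, 0, 0, -10, 0.5],
  [0, 0, 0, 0, 0, -30, 0.5],
  [0, 0, 0, 0, 0, -60, 0.6],
  [0, 0, 0, 0, 0, -90, 0.8],
  [0, 0, 0, 0, 0, -90, 0.9],
])

```text
clock: 28.28
position: [532.2, -406.4, 127.1]
ee_rot: [0.996, 0.088, 0.003, 0.002]
contact_force: [0.3, 0.2, 0.2]
gripper_width: 81.2
grasp_force: 0.0
```

```bash
python3 plan.py 453.3 39.2 120 -5.8
```

```text
t 28.27 pos [ 532.2 -406.4  127.1] yaw 10.1 zax [ 0.007 -0.004 -1.   ] w 81.2 F [0.3 0.2 0.2] j [-0.41  0.55 -0.03  0.   -0.98  2.16]
shift [ 2.000e-01 -4.526e+02  4.900e+00] turn [ 0.004 -0.007  0.277]
```

>>> carry_out([
  [0, 0, 0, 1, -226, 0, 0.9],
  [0, 0, 0, 1, -226, 0, 0.9],
  [0, 0, 0, 1, -226, 0, 0.9],
  [0, 0, 0, 1, -226, 0, 0.9],
  [0, 0, 0, 1, -226, 0, 0.9],
])

```text
clock: 28.9
position: [491.1, -180.5, 123.0]
ee_rot: [0.996, 0.089, -0.0, -0.0]
contact_force: [0.7, 0.4, -0.8]
gripper_width: 81.1
grasp_force: 0.0
```

>>> carry_out([
  [0, 0, 0.1, 1, -226, 0, 0.9],
  [0, 0, 0.2, 1, -226, 0, 0.9],
  [0, 0, 0.277, 1, -226, 0, 0.9],
  [0, 0, 0.277, 1, -226, 20, 0.9],
  [0, 0, 0.277, 1, -226, 40, 0.9],
])

```text
clock: 29.52
position: [454.1, 41.9, 82.8]
ee_rot: [0.999, -0.049, 0.001, -0.0]
contact_force: [0.1, 0.0, 0.7]
gripper_width: 81.2
grasp_force: 0.0
```

>>> carry_out([
  [0, 0, 0, 0, 0, 0, 0.9],
  [0, 0, 0, 0, 0, 0, 0.9],
  [0, 0, 0, 0, 0, 0, 0.9],
])

```text
clock: 29.9
position: [454.2, 39.5, 83.7]
ee_rot: [0.999, -0.052, 0.001, -0.0]
contact_force: [-0.7, 0.3, 0.3]
gripper_width: 81.2
grasp_force: 0.0
```

```bash
python3 plan.py 453.3 39.2 22 -5.8; python3 - <<'E'
from look import *
d=get_image("top"); s=get_image("scene"); u,v=w2px(s,[[528,-406,30]])[0].astype(int); brass(d,(366,195,405,222),(46,))
cv2.imwrite("pics/p6.png",np.hstack([cv2.resize(s["color"][v-30:v+30,u-40:u+40],(400,300),interpolation=2),cv2.resize(d["color"][185:270,345:425],(282,300),interpolation=2)]))
E
```

```text
t 29.9 pos [454.2  39.5  83.7] yaw -5.9 zax [ 0.002  0.001 -1.   ] w 81.2 F [-0.7  0.3  0.3] j [ 0.44  0.3  -0.61  0.   -0.66  1.02]
shift [-1.   0.5 61.7] turn [-0.001 -0.001 -0.002]
[392.  209.7] 347 [[573.9, -414.1]]
[387.8 210.2] 364 [[572.7, -404.7]]
[383.7 210.9] 355 [[570.8, -395.3]]
[379.5 211.5] 355 [[569.4, -386.0]]
```

View pics/p6.png

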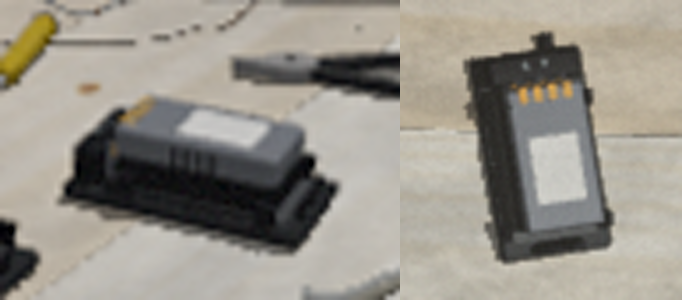

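pack_m is level in its bay with its contacts at the tower. Now pack_l.

>>> carry_out([
  [0, 0, 0, -0.6, 0.3, 20, 0.9],
  [0, 0, 0, -0.6, 0.3, 40, 0.9],
  [0, 0, 0, -0.6, 0.3, 53, 0.9],
  [0, 0, 0, -0.6, 0.3, 61.5, 0.9],
  [0, 0, 0, -0.6, 0.3, 61.5, 0.9],
])

```text
clock: 30.62
position: [452.8, 39.6, 21.2]
ee_rot: [0.999, -0.051, -0.0, 0.0]
contact_force: [0.6, -0.1, -0.1]
gripper_width: 81.0
grasp_force: 0.0
```

>>> carry_out([
  [0, 0, 0, 0, 0, 0, 0.6],
  [0, 0, 0, 0, 0, 0, 0.4],
  [0, 0, 0, 0, 0, 0, -1],
  [0, 0, 0, 0, 0, 0, -1],
  [0, 0, 0, 0, 0, 0, -1],
])

```text
clock: 31.25
position: [453.2, 39.8, 22.5]
ee_rot: [0.999, -0.05, 0.001, -0.0]
contact_force: [-1.2, -0.4, 5.9]
gripper_width: 58.6
grasp_force: 64.4
```

>>> carry_out([
  [0, 0, 0, 0, 0, -4, -1],
  [0, 0, 0, 0, 0, -12, -1],
  [0, 0, 0, 0, 0, -30, -1],
  [0, 0, 0, 0, 0, -60, -1],
  [0, 0, 0, 0, 0, -95, -1],
])

```text
clock: 31.88
position: [452.1, 39.4, 117.2]
ee_rot: [0.999, -0.051, -0.001, 0.0]
contact_force: [1.4, 0.7, -2.4]
gripper_width: 58.5
grasp_force: 65.2
```

```bash
python3 plan.py 626 -243.4 120 5.7
```

```text
t 31.88 pos [452.1  39.4 117.2] yaw -5.9 zax [-0.002 -0.    -1.   ] w 58.5 F [ 1.4  0.7 -2.4] j [ 0.45  0.24 -0.57 -0.   -0.75  1.02]
shift [201.9 263.6  -3. ] turn [ 0.     0.002 -0.202]
```

>>> carry_out([
  [0, 0, 0, 90, 118, -3, -1],
  [0, 0, 0, 180, 235, -3, -1],
  [0, 0, 0, 180, 235, -3, -1],
  [0, 0, 0, 180, 235, -3, -1],
  [0, 0, 0, 180, 235, -3, -1],
])

```text
clock: 32.5
position: [608.6, -214.6, 119.2]
ee_rot: [0.999, -0.052, -0.0, -0.0]
contact_force: [-0.1, 1.2, -2.8]
gripper_width: 58.9
grasp_force: 65.4
```

>>> carry_out([
  [0, 0, -0.1, 21, 28, 5, -1],
  [0, 0, -0.2, 21, 28, 12, -1],
  [0, 0, -0.202, 21, 28, 16, -1],
  [0, 0, -0.202, 21, 28, 16, -1],
  [0, 0, -0.202, 21, 28, 16, -1],
])

```text
clock: 33.12
position: [626.2, -241.9, 104.0]
ee_rot: [0.999, 0.05, 0.0, 0.0]
contact_force: [0.6, -0.4, -3.5]
gripper_width: 58.5
grasp_force: 65.4
```

```bash
python3 plan.py 626 -243.4 45 5.7
```

```text
t 33.12 pos [ 626.2 -241.9  104. ] yaw 5.7 zax [ 0. -0. -1.] w 58.5 F [ 0.6 -0.4 -3.5] j [-0.13  0.58 -0.04  0.   -0.95  1.8 ]
shift [-0.4  1.5 59. ] turn [ 0.    -0.     0.001]
```

>>> carry_out([
  [0, 0, 0, -0.4, 1.4, 30, -1],
  [0, 0, 0, -0.4, 1.4, 48, -1],
  [0, 0, 0, -0.4, 1.4, 55, -1],
  [0, 0, 0, -0.4, 1.4, 59, -1],
  [0, 0, 0, -0.4, 1.4, 59, -1],
])

```text
clock: 33.75
position: [626.2, -243.8, 44.9]
ee_rot: [0.999, 0.05, 0.0, 0.0]
contact_force: [0.7, -0.3, -3.6]
gripper_width: 58.8
grasp_force: 65.5
```

>>> carry_out([
  [0, 0, 0, 0, 0, 2, -1],
  [0, 0, 0, 0, 0, 4, -1],
  [0, 0, 0, 0, 0, 6, -1],
  [0, 0, 0, 0, 0, 7, -1],
  [0, 0, 0, 0, 0, 7, -1],
])

```text
clock: 34.38
position: [625.8, -243.8, 37.4]
ee_rot: [0.999, 0.05, -0.0, -0.0]
contact_force: [0.0, 1.0, -3.2]
gripper_width: 58.6
grasp_force: 65.5
```

```bash
python3 plan.py 626 -243.4 33.7 5.7
```

```text
t 34.38 pos [ 625.8 -243.8   37.4] yaw 5.7 zax [-0.  0. -1.] w 58.6 F [ 0.   1.  -3.2] j [-0.13  0.65 -0.1   0.   -0.82  1.8 ]
shift [ 0.3 -0.4  3.7] turn [-0.     0.     0.001]
```

>>> carry_out([
  [0, 0, 0, 0, -0.3, 1, -1],
  [0, 0, 0, 0, -0.3, 2, -1],
  [0, 0, 0, 0, -0.3, 3, -1],
  [0, 0, 0, 0, -0.3, 3, -1],
])

```text
clock: 34.88
position: [625.9, -243.5, 34.7]
ee_rot: [0.999, 0.05, 0.0, 0.0]
contact_force: [-1.1, 1.3, -1.8]
gripper_width: 58.8
grasp_force: 65.7
```

>>> carry_out([
  [0, 0, 0, 0, 0, 0.8, -1],
  [0, 0, 0, 0, 0, 0.8, -1],
])

```text
clock: 35.12
position: [625.9, -243.5, 34.6]
ee_rot: [0.999, 0.05, 0.0, 0.0]
contact_force: [-2.9, 1.9, 3.5]
gripper_width: 59.1
grasp_force: 66.2
```

>>> carry_out([
  [0, 0, 0, 0.8, 0, 0, -1],
  [0, 0, 0, 1.6, 0, 0, -1],
  [0, 0, 0, 1.6, 0, 0, -1],
])

```text
clock: 35.5
position: [626.8, -243.6, 34.6]
ee_rot: [0.999, 0.05, -0.001, 0.0]
contact_force: [-3.0, 1.3, 6.0]
gripper_width: 59.1
grasp_force: 66.6
```

>>> carry_out([
  [0, 0, 0, 0.6, 0, 0, -1],
  [0, 0, 0, 1.2, 0, 0, -1],
  [0, 0, 0, 1.2, 0, 0, -1],
])

```text
clock: 35.88
position: [627.9, -243.7, 34.6]
ee_rot: [0.999, 0.05, -0.001, 0.0]
contact_force: [-4.5, 0.5, 6.0]
gripper_width: 58.8
grasp_force: 66.6
```

>>> carry_out([
  [0, 0, 0, 0.6, 0, 0, -1],
  [0, 0, 0, 1.0, 0, 0, -1],
  [0, 0, 0, 1.0, 0, 0, -1],
])

```text
clock: 36.25
position: [628.8, -243.7, 34.6]
ee_rot: [0.999, 0.05, -0.001, 0.0]
contact_force: [-5.0, -0.3, 5.4]
gripper_width: 58.7
grasp_force: 66.6
```

>>> carry_out([
  [0, 0, 0, 0.5, 0, 0, -1],
  [0, 0, 0, 0.8, 0, 0, -1],
  [0, 0, 0, 0.8, 0, 0, -1],
])

```text
clock: 36.62
position: [629.6, -243.6, 34.6]
ee_rot: [0.999, 0.05, -0.001, 0.0]
contact_force: [-4.4, -1.6, 6.0]
gripper_width: 58.8
grasp_force: 66.6
```

>>> carry_out([
  [0, 0, 0, 0.5, 0, 0, -1],
  [0, 0, 0, 0.8, 0, 0, -1],
  [0, 0, 0, 0.8, 0, 0, -1],
])

```text
clock: 37.0
position: [630.4, -243.6, 34.6]
ee_rot: [0.999, 0.05, -0.001, 0.0]
contact_force: [-5.2, -0.8, 6.1]
gripper_width: 58.6
grasp_force: 66.6
```

>>> carry_out([
  [0, 0, 0, 0.4, 0, 0, -1],
  [0, 0, 0, 0.7, 0, 0, -1],
  [0, 0, 0, 0.7, 0, 0, -1],
])

```text
clock: 37.38
position: [630.7, -243.6, 34.6]
ee_rot: [0.999, 0.05, -0.001, 0.0]
contact_force: [-5.2, 0.1, 6.6]
gripper_width: 58.7
grasp_force: 66.6
```

>>> carry_out([
  [0, 0, 0, 0.4, 0, 0, -1],
  [0, 0, 0, 0.7, 0, 0, -1],
  [0, 0, 0, 0.7, 0, 0, -1],
])

```text
clock: 37.75
position: [630.7, -243.5, 34.6]
ee_rot: [0.999, 0.05, -0.002, 0.0]
contact_force: [-7.1, -1.0, 7.2]
gripper_width: 58.9
grasp_force: 66.7
```

Stalled on the tower, so I'll release, rise and back away for a final look.

>>> carry_out([
  [0, 0, 0, -0.7, 0, 0, -1],
  [0, 0, 0, -0.7, 0, 0, 0.3],
  [0, 0, 0, -0.7, 0, 0, 0.7],
  [0, 0, 0, -0.7, 0, 0, 0.7],
  [0, 0, 0, -0.7, 0, 0, 0.7],
])

```text
clock: 38.38
position: [632.3, -242.8, 33.6]
ee_rot: [0.999, 0.05, 0.0, 0.0]
contact_force: [0.2, 0.6, 0.3]
gripper_width: 72.6
grasp_force: 0.0
```

>>> carry_out([
  [0, 0, 0, 0, 0, -10, 0.7],
  [0, 0, 0, 0, 0, -30, 0.7],
  [0, 0, 0, 0, 0, -70, 0.7],
  [0, 0, 0, 0, 0, -120, 0.7],
  [0, 0, 0, 0, 0, -170, 0.7],
])

```text
clock: 39.0
position: [631.9, -242.9, 206.1]
ee_rot: [0.999, 0.05, 0.0, 0.0]
contact_force: [0.5, -0.1, 0.5]
gripper_width: 72.7
grasp_force: 0.0
```

>>> carry_out([
  [0, 0, 0, -180, -220, 0, 0.7],
  [0, 0, 0, -180, -220, 0, 0.7],
  [0, 0, 0, -180, -220, 0, 0.7],
  [0, 0, 0, -180, -220, 0, 0.7],
  [0, 0, 0, -180, -220, 0, 0.7],
])

```text
clock: 39.62
position: [428.8, -40.8, 204.7]
ee_rot: [0.999, 0.051, 0.001, -0.0]
contact_force: [-0.4, -0.1, 0.5]
gripper_width: 72.5
grasp_force: 0.0
```

>>> carry_out([
  [0, 0, 0, -30, -200, 0, 0.7],
  [0, 0, 0, -30, -200, 0, 0.7],
  [0, 0, 0, -30, -200, 0, 0.7],
  [0, 0, 0, -30, -200, 0, 0.7],
  [0, 0, 0, -30, -200, 0, 0.7],
])

```text
clock: 40.25
position: [380.8, 154.7, 204.2]
ee_rot: [0.999, 0.051, 0.0, -0.0]
contact_force: [0.1, -0.5, 0.2]
gripper_width: 72.5
grasp_force: 0.0
```

```bash
python3 plan.py; python3 - <<'E'
from look import *
d=get_image("top"); s=get_image("scene"); brass(d,(290,145,340,175),(46,))
cv2.imwrite("pics/p7.png",np.hstack([cv2.resize(s["color"][150:310,120:390],(440,300),interpolation=2),cv2.resize(d["color"][135:295,145:415],(360,300),interpolation=2)]))
E
```

```text
t 40.25 pos [380.8 154.7 204.2] yaw 5.9 zax [ 0.001  0.001 -1.   ] w 72.5 F [ 0.1 -0.5  0.2] j [ 0.79  0.05 -0.54  0.   -0.97  0.89]
[323.4 159.1] 326 [[685.0, -257.6]]
[319.3 159.4] 298 [[684.1, -248.2]]
[315.1 159.7] 321 [[683.1, -238.8]]
[310.9 160.1] 319 [[681.9, -229.3]]
[306.7 160.4] 309 [[681.1, -219.8]]
```

View pics/p7.png

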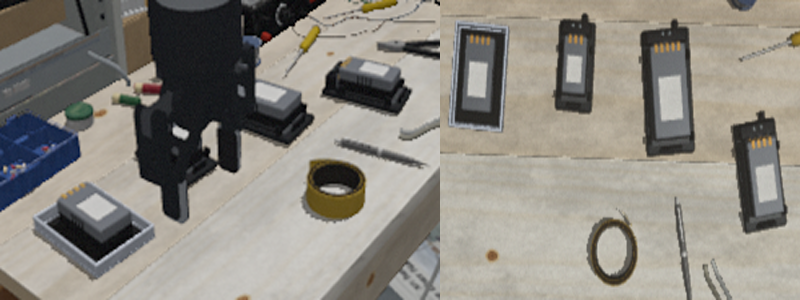

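The final view shows the charged pack flat in the tray, all three empties level in their chargers with contacts at the towers, and the tape undisturbed. Handing in.

```bash
python3 -c "
from bench import *
print(job_done())"
```

```text
the job is handed in; nothing more can be done
None
```

The job is handed in at about 40 s: the charged pack lies flat in the tray, each empty pack is seated in its own charger, label up and contacts against the tower, and the tape roll was not touched; no verdict came back.

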